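Close up a battery junction box

ROBOT

A 6-joint arm with a two-finger parallel gripper is mounted at the origin on the work surface. World frame = base frame: x ahead of the robot, y to its left, z up, the work surface at z = 0. Lengths are in mm, angles in rad, forces in N, time in s.
With the tool pointing down it reaches from about 325 to 775 mm from the base axis. Payload 9.3 kg.
Tool frame: the origin (TCP) lies between the finger pads; the fingertips stand 11 mm ahead of it and the grasp point (between the pads) lies 8 mm behind it; z points along the fingers, y is the line along which they close (so a half turn about z gives the same grasp; the last joint's range is limited). The gripper opens to 85 mm and grips with 20 to 120 N. Pads are 22 mm wide; open, the fingers measure 114 mm over their backs; the gripper's body (76 mm by 85 mm) begins 54 mm behind the grasp point. The pads swing forward as they close: fully open they stand 13 mm farther back than shut.
Start: joints at [1.078, 0.259, 0.021, 1.334, 0, 1.418], TCP at [183.315, 518.548, 242.279] pointing down, gripper open.
Joint ranges: [-3.04, 3.04], [-0.91, 1.82], [-1.04, 1.36], [-1.92, 1.95], [-1.52, 1.45], [-3.14, 3.14]. Speed limits (rad/s): [2.22, 2.22, 2.79, 3.14, 3.14, 3.14].

INTERFACE

Orientations are given as a 3x3 rotation matrix whose columns are the frame's x, y, z axes.
In Python, from workcell import monitor, viewer, workorder gives the robot as it stands.
- The arm moves only by the tool send_rows, never from a script. Its argument "series" is one flat list of numbers, 7 for each row, row after row: the shift along the tool's x, y, z in m, then the turn, a rotation vector about the tool's x, y, z in degrees, then the finger opening in m, from 0 to 0.0854. In form: [dx, dy, dz, wx, wy, wz, hand, dx, dy, dz, wx, wy, wz, hand, ...]. A call has 1 to 20 rows; each row is the pose to reach, as a shift and turn from the pose commanded when the call began, along the tool's axes at that moment; what a row does not reach only later rows make up. A row lasts 1/12 s, in which the tool goes at most 41.7 mm and 7.16 degrees, less where a joint would pass 70% of its speed; a pose out of reach is approached as far as the arm can. A call with a gripper value outside its range is refused whole. The fingers move at their own pace and stop on an object; "force" is the grip in N (left out, the last holds). Time passes only in rows, so rows that repeat a pose let the fingers close. It gives the time, the measured TCP pose, the force, the opening and the grip force at its end, in the units of the state.
- monitor.read_state(): the state, without advancing time (a new reading comes with each control period).
- viewer.grab_frame(name): name is "scene" or "side" or "wrist"; returns a dict with "img" (384x512x3 uint8, blue, green, red), "range_z" (384x512 float32, mm along the optical axis (not along the pixel's ray), 0 where there is no reading), "intrinsics" (3x3 intrinsics, pixels), "world_from_camera" (4x4, takes a point from camera to world coordinates); the wrist camera has in their place "tool_from_camera" (4x4, takes a point from camera to tool coordinates, whose origin is the TCP and whose axes are the flange's). Camera axes: x right, y up, looking along -z (the intrinsics and any distortion apply to the point x, -y, -z); pixel columns grow to the right and rows downward; lengths in mm; the calibration is good to about 2 mm. The wrist camera is an equidistant fisheye: a pixel r from the principal point sees the ray r / f radians off the axis. A picture is of the moment at which its call begins: read the wrist's pose just before it.
- workorder.job_done(): hands the job in; it is judged then, once.
The state is a dict: "time": time; "joint_positions": joint angles; "joint_velocities": joint speeds; "tau": joint torques, N m; "tcp_pos": TCP position; "ee_rot": TCP orientation; "wrist_force": force on the tool from outside, world axes, zero at the start; "ft_torque": the same for the moment, N m; "width": opening from 0.0 (shut) to 1.0 (fully open); "grip_force": force on a finger pad.
Only numpy, scipy, OpenCV 4.12 (cv2) and the standard library are available. Lean on these libraries where they do the work, as an engineer would, in place of code of your own. Each camera call takes 0.05 s, during which the arm holds its last target. There are 200 camera calls.

TASK

Close up the grey battery junction box: first push its door fully shut, past the catch. Then fit the red terminal cover squarely over the black terminal block on top of the box and press it straight down until it snaps all the way home, and finish while still holding it firmly pressed down; do not let go. Leave the other things on the bench where they are.

Things in the scene. Friction and masses are not known exactly. Their poses are not given: they have to be found in the camera images.
- box: light-grey steel box fixed to the bench, 90 (x) x 160 (y) x 120 high, open at its own -x side (front), which carries the door. Origin: centre of its underside; x from front to back, y to the left seen from the front, z up. In the middle of its top sits the terminal block, the highest thing on it.
- seat (a point): point on the box's top face, 120 above the bench, at the foot of the middle of the black terminal block (40 in x, 56 in y, 16 high, three copper strips, a sprung steel nose in each y end, 10 above the box top). Axes as the box's. The cover is home when its origin is here and its x axis lies along the box's x, either way round.
- door (a joint): hinge angle of the grey front door, rad: 0 shut, grows as it opens to the front; starts 0.35 to 0.8, stays where left. A sprung catch resists from about 0.08 rad and lets go at about 0.035 (about 8 to 17 N at the push point), then draws the door in. Shut on its catch it reads below 0.02.
- door_push (a point): a good place to push: on the door's outer face, 130 from the hinge axis, 26 from the free edge, 92 above the bench; moves with the door. Its x axis is the inward normal of the face (when shut: the box's x). The black pull below it is only for looks.
- door_hinge (a point): point on the door's upright hinge axis (box x = -45, y = +78), 60 above the bench, in the plane of the door's inner face. The door is 156 wide, 8 thick, from 3 to 117 above the bench; its free edge is at the box's -y side.
- cover: loose red plastic terminal cover, about 80 g: an upside-down tray 50 (x) x 76 (y), 21 high, walls 3, open below, standing rim down on the bench. Origin: centre of the underside of its rim, z up. On top, in the middle, an upright finger fin. The same turned by half a turn. 2 to 3 play a side over the terminal block.
- cover_fin (a point): middle of the cover's finger fin, 37 above its rim, axes as the cover's. The fin is 12 thick (x), 44 long (y), from 21 to 49 above the rim.
- cover_rim (a point): same point as the cover's origin, under the rim. Ridges inside the two y walls meet the noses when the rim is about 12 above the box top, resist with about 14 to 20 N, pass over at about 6, and the force drops suddenly; home, the rim stands on the box top and the noses hold it down.
- screwdriver: bystander, leave it: screwdriver with a red handle, about 0.2 m long, lying; origin near its underside
- wrench: bystander, leave it: steel wrench lying flat; origin near its underside
- meter: bystander, leave it: yellow hand-held multimeter, 150 x 78 x 40, lying face up; origin near its underside
- tape: bystander, leave it: blue tape roll, 68 diameter, 19 high, lying; origin near its underside
- screws: bystander, leave it: closed screw jar, 56 diameter, 65 high, standing; origin near its underside
- cell: bystander, leave it: green battery cell, 42 diameter, 70 high, standing; origin near its underside
- carton: bystander, leave it: cardboard carton, 100 x 130 x 75 high; origin near its underside
Things that resemble listed ones, but are neither listed nor needed, are in the scene too. There is more than one size of the cover; the job needs the smaller. What is shaped like the box but pink is not meant.

How it is judged (in metres and radians):
On the way, in this order (a step that is already met when the one before it is completed fails the run):
1. the door is shut on its catch (value of joint door below 0.02 rad), for 0.2 s.
2. the cover has snapped home over the terminal block with the door shut (value of joint door below 0.02 rad and z of cover in the frame of seat between -0.004 and 0.003 m and horizontal distance between cover and seat below 0.005 m and angle between the x axis of cover and the x axis of box, either way round below 0.12 rad and angle between cover's own z axis and vertical below 0.06 rad), for 0.2 s.
At the end, for the whole second after the job is handed in: The door is shut on its catch (below 0.02 rad); the cover is snapped home (rim within 3 mm of the box top, centre within 5 mm, square to 0.12 rad, level to 0.06 rad) and the gripper still holds it down with more than 5 N between cover and box (all of step 2 and contact force between cover and box above 5 N and contact force between the fingers and cover above 3 N); the arm keeps its last pose, push and grip.
It fails at once if another thing on the bench is pushed away (distance of any of screwdriver, wrench, meter, tape, screws, cell, carton from where it was at the start of the episode above 0.03 m).
It fails at once if another thing on the bench is knocked over (angle between any of meter, tape, screws, cell, carton's own z axis and vertical above 0.5 rad).
It also fails if it takes over 59 s, if anything falls off the work surface, if the arm or the gripper's body presses on something with over 40 N, if the wrist force passes 120 N, or if a joint passes its speed limit or range.

## Working session

There is one attempt and no reset: what is moved stays moved. The work goes in short steps, Python scripts to look and compute and a tool call to move; the robot and the scene stay as the last step left them, time stands still between calls to the robot, and variables do not carry over. Pictures are saved under pics/ and viewed, at most 10 in all, crops included, and the job is handed in when it is done.

Besides the shell and the picture viewer there is one more tool, called after "Emit:" as name(argument=value, ...), one argument or row to a line, values as JSON. send_rows: Moves the arm, as the interface text tells. Its arguments: {"type":"object","properties":{"series":{"type":"array"},"force":{"type":"number"}},"required":["series"]}

```bash
ls; mkdir -p pics; cat > h.py <<'E'
import numpy as np,cv2,pickle
from workcell import monitor,viewer,workorder
def grab(n):
    s=monitor.read_state(); f=viewer.grab_frame(n); f['s']=s
    if n=='wrist':
        T=np.eye(4);T[:3,:3]=np.array(s['ee_rot']);T[:3,3]=s['tcp_pos']
        f['world_from_camera']=T@np.array(f['tool_from_camera'])
    pickle.dump(f,open(n+'.pkl','wb')); return f
def load(n): return pickle.load(open(n+'.pkl','rb'))
def rays(f,u,v,fish=False):
    K=np.array(f['intrinsics']);T=np.array(f['world_from_camera'])
    x=(np.asarray(u,float)-K[0,2])/K[0,0];y=(np.asarray(v,float)-K[1,2])/K[1,1]
    if fish:
        r=np.hypot(x,y)+1e-9;d=np.stack([x/r*np.sin(r),-y/r*np.sin(r),-np.cos(r)],-1)
    else: d=np.stack([x,-y,-np.ones_like(x)],-1)
    return T[:3,3],d@T[:3,:3].T
def onplane(f,u,v,z,fish=False):
    o,d=rays(f,u,v,fish);return o+d*((z-o[2])/d[...,2])[...,None]
def cloud(f,fish=False):
    v,u=np.mgrid[:384,:512];o,d=rays(f,u,v,fish);T=np.array(f['world_from_camera'])
    zc=-(d@T[:3,:3])[...,2]
    P=o+d*(f['range_z']/zc)[...,None];P[f['range_z']<=0]=np.nan;return P
E
python3 - <<'E'
from h import *
a=grab('scene');b=grab('side');
cv2.imwrite('pics/s.png',cv2.resize(a['img'],(800,600)));cv2.imwrite('pics/d.png',cv2.resize(b['img'],(800,600)))
for f in(a,b): print(np.round(f['world_from_camera'],2),f['intrinsics'],[k for k in f if k not in('img','range_z')])
print(a['s'])
E
```

```text
pics
[[-7.80000e-01 -5.20000e-01  3.50000e-01  1.04252e+03]
 [ 6.30000e-01 -6.50000e-01  4.30000e-01  5.06050e+02]
 [ 0.00000e+00  5.50000e-01  8.40000e-01  1.22164e+03]
 [ 0.00000e+00  0.00000e+00  0.00000e+00  1.00000e+00]] [[431.96631804   0.         260.91740883]
 [  0.         431.96631804 196.17049705]
 [  0.           0.           1.        ]] ['intrinsics', 'world_from_camera', 's']
[[ 7.90000e-01  4.30000e-01 -4.40000e-01 -1.63840e+02]
 [-6.10000e-01  5.60000e-01 -5.50000e-01 -9.56400e+02]
 [ 1.00000e-02  7.10000e-01  7.00000e-01  1.27425e+03]
 [ 0.00000e+00  0.00000e+00  0.00000e+00  1.00000e+00]] [[498.08962618   0.         253.35486488]
 [  0.         498.08962618 201.04338752]
 [  0.           0.           1.        ]] ['intrinsics', 'world_from_camera', 's']
{'time': 0.0, 'joint_positions': array([ 1.07842235e+00,  2.59187551e-01,  2.07663669e-02,  1.33366971e+00,
       -5.62277475e-06,  1.41815673e+00]), 'joint_velocities': array([-0.00041083, -0.00075494, -0.00080126, -0.00150002, -0.00108396,
        0.00024494]), 'tau': array([ 5.86299284e-04, -5.55646384e+01,  3.44531357e+01,  1.37499228e-02,
       -2.41075677e-04,  1.62656352e-06]), 'tcp_pos': array([183.18563429, 518.32883126, 241.67047785]), 'ee_rot': array([[-9.42843158e-01,  3.33236270e-01, -6.07012097e-04],
       [ 3.33236768e-01,  9.42842484e-01, -1.14344795e-03],
       [ 1.91278463e-04, -1.28037083e-03, -9.99999162e-01]]), 'wrist_force': array([-1.05116828, -0.04061347, -0.12788022]), 'ft_torque': array([-0.01477426, -0.0295235 , -0.00333758]), 'grip_force': 0.0, 'width': 1.0013908004409928}
```

View pics/s.png

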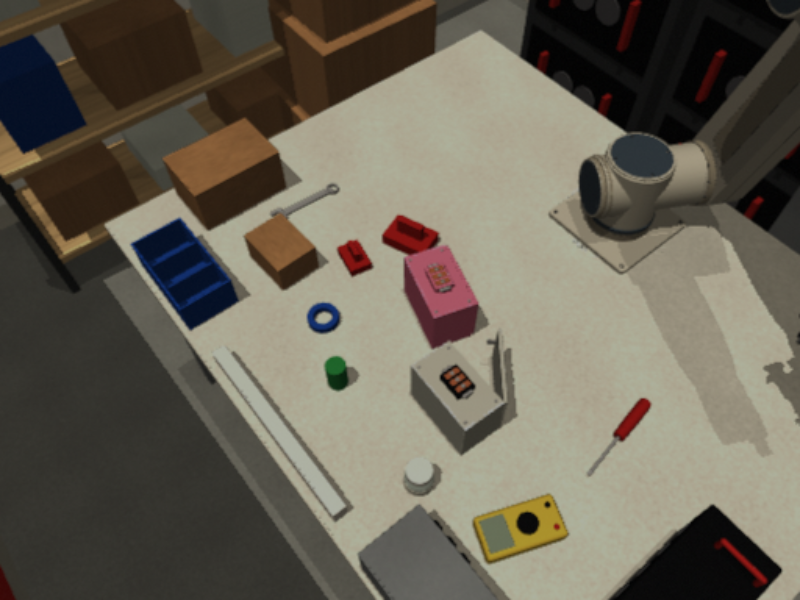

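View pics/d.png

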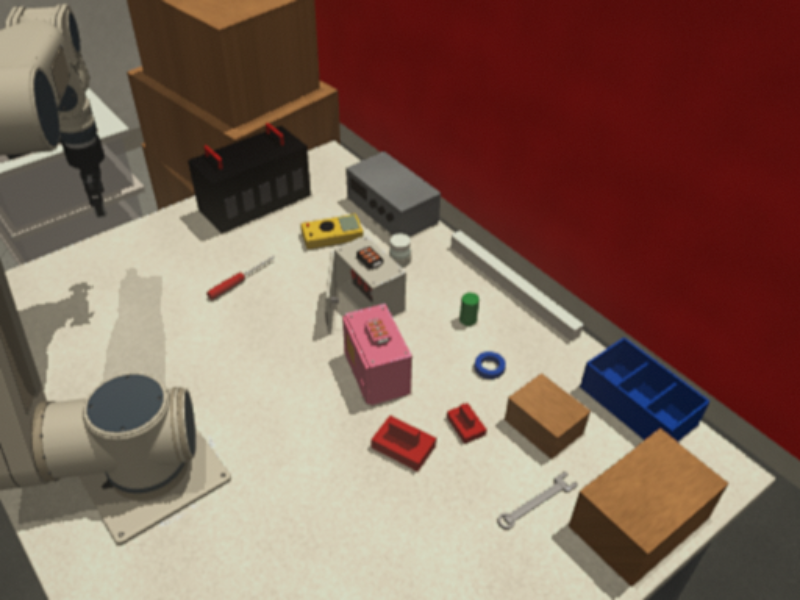

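Cover candidates are the small red one at scene (354,257) / side (466,422) and the larger red one at scene (410,235) / side (403,441). Box candidates are grey at scene (458,395) and pink at (440,295). I choose the small red cover and the grey box. The grey box's door is open toward the robot side.

```bash
python3 - <<'E'
from h import *
for n in('scene','side'):
    f=load(n);P=cloud(f);hsv=cv2.cvtColor(f['img'],cv2.COLOR_BGR2HSV);H,S,V=cv2.split(hsv)
    red=((H<8)|(H>172))&(S>170)&(V>60)
    k,l,st,c=cv2.connectedComponentsWithStats((red&(P[...,2]<70)&(P[...,2]>-15)).astype(np.uint8))
    for i in range(1,k):
        if st[i,4]<60: continue
        q=P[l==i]
        for lo,hi in((12,28),(42,55)):
            m=(q[:,2]>lo)&(q[:,2]<hi)
            if m.sum()>8: print(n,'red',np.round(c[i]),lo,np.round(np.median(q[m,2])),m.sum(),np.round(cv2.minAreaRect(q[m,:2].astype(np.float32))[0]),cv2.minAreaRect(q[m,:2].astype(np.float32))[1:])
    # box top
    m=((P[...,2]>112)&(P[...,2]<128)&(S<70)).astype(np.uint8)
    k,l,st,c=cv2.connectedComponentsWithStats(m)
    for i in range(1,k):
        if st[i,4]<150: continue
        q=P[l==i];print(n,'top',np.round(c[i]),st[i,4],np.median(q[:,2]),cv2.minAreaRect(q[:,:2].astype(np.float32)))
    blk=(P[...,2]>130)&(P[...,2]<145)
    k,l,st,c=cv2.connectedComponentsWithStats(blk.astype(np.uint8))
    for i in range(1,k):
        if st[i,4]>20 and st[i,4]<2000: q=P[l==i];print(n,'block',np.round(c[i]),st[i,4],np.median(q[:,2]),cv2.minAreaRect(q[:,:2].astype(np.float32)))
a=load('scene')['img'];b=load('side')['img']
cv2.imwrite('pics/c.png',np.hstack([cv2.resize(a[140:300,200:340],(400,457)),cv2.resize(b[140:300,200:340],(400,457))]))
E
```

```text
scene red [261. 151.] 12 25.0 124 [ 426. -251.] ((70.24705505371094, 106.34101867675781), 24.016271591186523)
scene red [261. 151.] 42 48.0 35 [ 430. -251.] ((5.875486373901367, 59.13996505737305), 20.6649112701416)
scene red [226. 163.] 12 21.0 191 [ 555. -291.] ((80.8839340209961, 52.44717025756836), 79.2299575805664)
scene red [226. 163.] 42 48.0 40 [ 556. -290.] ((40.84355545043945, 12.691253662109375), 77.56170654296875)
scene red [404. 268.] 12 23.0 215 [371. 363.] ((101.55648803710938, 22.304641723632812), 8.565285682678223)
scene top [416. 132.] 175 120.25225218784112 ((8.320831298828125, 76.75733184814453), (13.628694534301758, 231.2182159423828), 61.65651321411133)
scene top [295. 246.] 1520 119.61204478344825 ((577.5632934570312, 131.09820556640625), (163.07530212402344, 189.5040283203125), 87.49589538574219)
scene block [419. 126.] 349 137.79309746629474 ((-8.475833892822266, 77.64330291748047), (123.29927825927734, 360.2812194824219), 38.42021942138672)
scene block [280. 177.] 217 136.05282139611586 ((501.8244323730469, -65.76707458496094), (67.15078735351562, 39.7307891
[... 1564 characters left out ...]
64382060926266 ((957.9661865234375, 1147.8466796875), (158.19520568847656, 407.0721435546875), 77.07982635498047)
side block [160. 110.] 229 137.22495883177203 ((575.2046508789062, 563.7199096679688), (116.33260345458984, 302.6878967285156), 67.63066864013672)
side block [237. 164.] 107 132.65393538066064 ((619.7059326171875, 123.04718017578125), (67.6883773803711, 40.281455993652344), 85.44070434570312)
side block [242. 211.] 141 133.00282996195574 ((494.7200927734375, -73.01298522949219), (65.14408111572266, 40.1061897277832), 72.8065414428711)
side block [ 61. 295.] 502 138.058377318098 ((-80.92317962646484, -36.069664001464844), (61.952152252197266, 321.4584045410156), 73.69743347167969)
```

View pics/c.png

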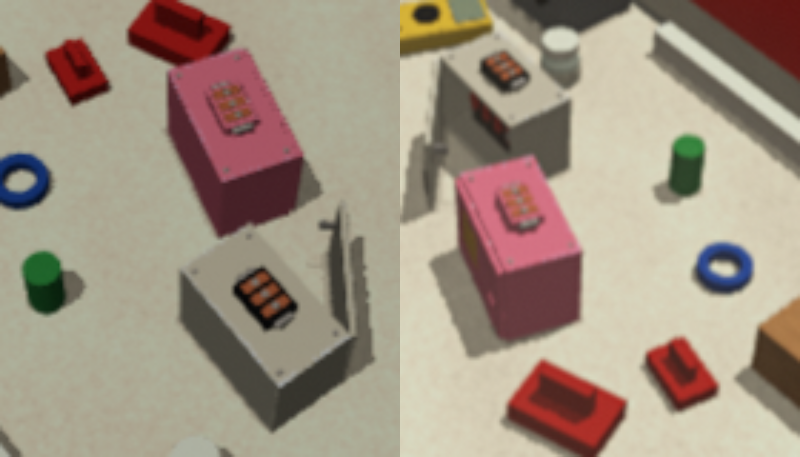

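The close crop shows the small red cover at crop (77,70) / (680,372) and the larger one at (180,30) / (567,408). The grey box has a black terminal block, and its door is ajar on the robot side. Next I measure the door.

```bash
python3 - <<'E'
from h import *
for n,off in(('scene',(0,0,0)),('side',(0,0,3))):
    P=cloud(load(n))+off
    yaw=np.radians(-3.5);R=np.array([[np.cos(yaw),-np.sin(yaw)],[np.sin(yaw),np.cos(yaw)]])
    q=P.reshape(-1,3);b=(q[:,:2]-np.array([622.5,126.5]))@R
    for lo,hi in((30,60),(60,90),(85,112),(112,122)):
        m=(q[:,2]>lo)&(q[:,2]<hi)&(b[:,0]<-52)&(b[:,0]>-190)&(b[:,1]<95)&(b[:,1]>-110)
        p=b[m].astype(np.float32)
        if len(p)>8:
            l=cv2.fitLine(p,cv2.DIST_HUBER,0,.01,.01).ravel();print(n,lo,len(p),l,p[p[:,0].argmin()],p[p[:,0].argmax()],'theta',np.arctan(l[0]/l[1]),'x at y78',l[2]+(78-l[3])*l[0]/l[1])
E
```

```text
scene 30 41 [   0.58422256    0.81159353 -105.58925      -6.0840893 ] [-134.07782  -44.90143] [-78.441956  32.100574] theta 0.62392175 x at y78 -45.061634
scene 60 61 [  0.577458    0.8164204 -94.578445    9.191596 ] [-129.98155  -40.02076] [-61.865257  54.859356] theta 0.6156117 x at y78 -45.909935
scene 85 76 [  0.5690817   0.822281  -92.76169    11.251463 ] [-133.83618  -45.21715] [-52.588028  68.739105] theta 0.60538864 x at y78 -46.566566
scene 112 126 [  0.58036906   0.8143536  -93.257774    17.424456  ] [-139.15968  -40.74384] [-53.632015  79.77195 ] theta 0.61918175 x at y78 -50.087124
side 30 45 [   0.59160423    0.8062285  -102.57641       2.114605  ] [-144.34023   -44.624744] [-56.534462  66.969025] theta 0.63304716 x at y78 -46.892296
side 60 47 [   0.5871534     0.80947566 -112.816025    -12.658255  ] [-145.07497   -48.118835] [-52.390846  71.79162 ] theta 0.6275377 x at y78 -47.057037
side 85 62 [   0.580879      0.81398994 -107.22052      -4.973341  ] [-144.86713   -48.766537] [-58.203842  73.03014 ] theta 0.6198081 x at y78 -48.009136
side 112 62 [   0.5824147     0.81289184 -100.593155     10.342492  ] [-143.99309   -43.550884] [-55.24553  70.55536] theta 0.62169605 x at y78 -52.118404
```

```bash
cat >> h.py <<'E'
def rot(ang):
    a=np.radians(ang);x=np.array([np.cos(a),np.sin(a),0]);z=np.array([0,0,-1.]);return np.stack([x,np.cross(z,x),z],1)
def plan(pos,ang,p=None,R=None):
    from scipy.spatial.transform import Rotation as Q
    s=monitor.read_state();R=np.array(s['ee_rot']) if R is None else R;p=s['tcp_pos'] if p is None else p
    print(np.round(R.T@(np.array(pos)-p)/1000,4),np.round(np.degrees(Q.from_matrix(R.T@rot(ang)).as_rotvec()),2))
BC=np.array([622.5,126.5]);BY=-3.5
def box(x,y):
    a=np.radians(BY);return BC+np.array([[np.cos(a),-np.sin(a)],[np.sin(a),np.cos(a)]])@[x,y]
E
python3 - <<'E'
from h import *
plan([*box(-175,-16),240],176.5)
print(box(-175,-16))
E
```

```text
[-0.3809 -0.2866  0.002 ] [ -0.07  -0.02 -15.97]
[446.84963364 121.21333764]
```

Emit:
send_rows(
  series=[-0.381,-0.287,0.002,-0.07,0,-16,0,-0.381,-0.287,0.002,-0.07,0,-16,0,-0.381,-0.287,0.002,-0.07,0,-16,0,-0.381,-0.287,0.002,-0.07,0,-16,0,-0.381,-0.287,0.002,-0.07,0,-16,0,-0.381,-0.287,0.002,-0.07,0,-16,0,-0.381,-0.287,0.002,-0.07,0,-16,0,-0.381,-0.287,0.002,-0.07,0,-16,0,-0.381,-0.287,0.002,-0.07,0,-16,0,-0.381,-0.287,0.002,-0.07,0,-16,0,-0.381,-0.287,0.002,-0.07,0,-16,0,-0.381,-0.287,0.002,-0.07,0,-16,0,-0.381,-0.287,0.002,-0.07,0,-16,0,-0.381,-0.287,0.002,-0.07,0,-16,0,-0.381,-0.287,0.002,-0.07,0,-16,0,-0.381,-0.287,0.002,-0.07,0,-16,0,-0.381,-0.287,0.002,-0.07,0,-16,0],
  force=40,
)

```text
time: 1.52
tcp_pos: [446.3, 122.0, 240.4]
ee_rot: [[-0.998, 0.059, 0.0], [0.059, 0.998, 0.001], [-0.0, 0.001, -1.0]]
wrist_force: [-0.2, 0.6, -0.2]
width: 0.002
grip_force: 0.0
```

```bash
python3 - <<'E'
from h import *
f=grab('wrist');s=f['s'];print(s['time'],s['tcp_pos'],s['width'],s['wrist_force'],f['intrinsics'],f['img'].shape)
print(np.round(f['tool_from_camera'],2))
cv2.imwrite('pics/w.png',cv2.resize(f['img'],(800,600)))
P=cloud(f,True)
m=(abs(P[...,2]-136)<5)&(np.hypot(P[...,0]-622,P[...,1]-127)<60)
print(m.sum()); q=P[m]
if m.sum()>5: print(cv2.minAreaRect(q[:,:2].astype(np.float32)),np.median(q[:,2]))
plan([*box(-175,-16),88],176.5)
E
```

```text
1.5167 [446.27046311 121.95397545 240.38247112] 0.001654027833274806 [-0.20373603  0.56202214 -0.19569356] [[297.31863964   0.         256.85601025]
 [  0.         297.31863964 186.21322037]
 [  0.           0.           1.        ]] (384, 512, 3)
[[   0.      0.95    0.33   83.66]
 [   1.     -0.     -0.      0.46]
 [  -0.      0.33   -0.95 -131.33]
 [   0.      0.      0.      1.  ]]
132
((609.7835693359375, 113.33917236328125), (13.364624977111816, 16.3931941986084), 86.05567169189453) 135.79853351212194
[-0.0005 -0.0009  0.1524] [0.07 0.02 0.13]
```

View pics/w.png

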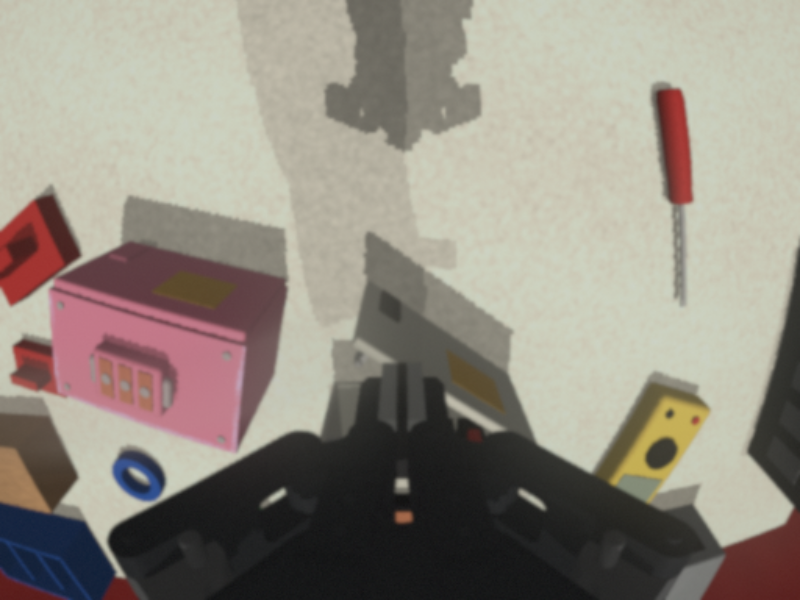

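The wrist view shows the door's outer face below the fingers (edge at 370,350), with the approach in front of it free. I descend and check.

Emit:
send_rows(
  series=[0,0,0.04,0,0,0,0,0,0,0.08,0,0,0,0,0,0,0.12,0,0,0,0,0,0,0.152,0,0,0,0,0,0,0.152,0,0,0,0,0,0,0.152,0,0,0,0,0,0,0.152,0,0,0,0],
)

```text
time: 2.15
tcp_pos: [447.8, 121.6, 90.0]
ee_rot: [[-0.998, 0.06, 0.002], [0.06, 0.998, 0.001], [-0.002, 0.001, -1.0]]
wrist_force: [0.7, -0.1, 0.5]
width: -0.0
grip_force: 0.0
```

```bash
python3 - <<'E'
from h import *
for x,y in((-140,-22),(-100,-42),(-70,-52),(-62,-52),(-55,-52)): plan([*box(x,y),88],176.5)
E
```

```text
[-0.0341 -0.0065  0.0021] [0.09 0.12 0.08]
[-0.074  -0.0266  0.0022] [0.09 0.12 0.08]
[-0.104  -0.0366  0.0022] [0.09 0.12 0.08]
[-0.112  -0.0366  0.0022] [0.09 0.12 0.08]
[-0.119  -0.0367  0.0022] [0.09 0.12 0.08]
```

Emit:
send_rows(
  series=[-0.01,-0.002,0,0,0,0,0,-0.02,-0.004,0,0,0,0,0,-0.03,-0.006,0,0,0,0,0,-0.038,-0.009,0,0,0,0,0,-0.046,-0.013,0,0,0,0,0,-0.054,-0.017,0,0,0,0,0,-0.062,-0.021,0,0,0,0,0,-0.07,-0.025,0,0,0,0,0,-0.078,-0.028,0,0,0,0,0,-0.085,-0.031,0,0,0,0,0,-0.091,-0.034,0,0,0,0,0,-0.095,-0.037,0,0,0,0,0,-0.098,-0.037,0,0,0,0,0,-0.101,-0.037,0,0,0,0,0,-0.104,-0.037,0,0,0,0,0,-0.107,-0.037,0,0,0,0,0,-0.109,-0.037,0,0,0,0,0,-0.111,-0.037,0,0,0,0,0,-0.111,-0.037,0,0,0,0,0],
)

```text
time: 3.73
tcp_pos: [556.8, 76.7, 89.0]
ee_rot: [[-0.998, 0.061, 0.002], [0.061, 0.998, 0.001], [-0.002, 0.001, -1.0]]
wrist_force: [-0.7, -1.4, 5.9]
width: 0.002
grip_force: 0.2
```

Emit:
send_rows(
  series=[-0.002,0,0,0,0,0,0,-0.004,0,0,0,0,0,0,-0.005,0,0,0,0,0,0,-0.005,0,0,0,0,0,0],
)

```text
time: 4.07
tcp_pos: [557.2, 76.7, 88.9]
ee_rot: [[-0.998, 0.061, -0.006], [0.061, 0.998, 0.001], [0.006, 0.0, -1.0]]
wrist_force: [-22.9, -1.1, 21.0]
width: 0.002
grip_force: 11.2
```

```bash
python3 - <<'E'
from h import *
for n,off in(('scene',(0,0,0)),('side',(0,0,3))):
    f=grab(n);P=cloud(f)+off
    yaw=np.radians(-3.5);R=np.array([[np.cos(yaw),-np.sin(yaw)],[np.sin(yaw),np.cos(yaw)]])
    q=P.reshape(-1,3);b=(q[:,:2]-BC)@R
    m=(q[:,2]>105)&(q[:,2]<122)&(b[:,0]<-30)&(b[:,0]>-190)&(b[:,1]<95)&(b[:,1]>-110)
    p=b[m]
    for y in range(-100,90,20):
        k=abs(p[:,1]-y)<10
        if k.sum(): print(n,y,k.sum(),p[k,0].min().round(1),end=' | ')
    print()
cv2.imwrite('pics/s2.png',np.hstack([cv2.resize(load('scene')['img'][200:320,230:350],(400,400)),cv2.resize(load('side')['img'][120:240,180:300],(400,400))]))
E
```

```text
scene -80 12 -50.0 | scene -60 36 -52.3 | scene -40 38 -54.3 | scene -20 34 -50.2 | scene 0 34 -50.1 | scene 20 37 -49.8 | scene 40 44 -51.3 | scene 60 37 -50.4 | scene 80 30 -52.3 | 
side -80 19 -70.8 | side -60 14 -77.1 | side -40 1 -75.7 | side 20 3 -56.4 | side 40 5 -57.3 | side 60 20 -58.2 | side 80 13 -55.8 |
```

View pics/s2.png

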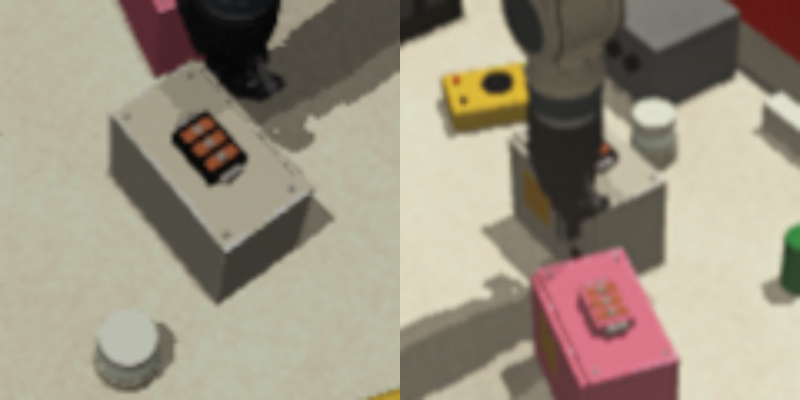

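The door is shut flush with the box front and stands against its stop (23 N). I retreat and go above the cover.

Emit:
send_rows(
  series=[0.03,0,0,0,0,0,0,0.06,0,0,0,0,0,0,0.07,0,-0.04,0,0,0,0.0854,0.07,0,-0.08,0,0,0,0.0854,0.07,0,-0.12,0,0,0,0.0854,0.07,0,-0.15,0,0,0,0.0854,0.07,0,-0.15,0,0,0,0.0854,0.07,0,-0.15,0,0,0,0.0854],
)

```text
time: 4.83
tcp_pos: [491.9, 80.9, 240.1]
ee_rot: [[-0.998, 0.061, 0.004], [0.061, 0.998, 0.001], [-0.004, 0.001, -1.0]]
wrist_force: [0.6, 0.4, -0.4]
width: 0.846
grip_force: 0.0
```

```bash
python3 - <<'E'
from h import *
print(monitor.read_state()['tcp_pos']);plan([553,-292,240],79)
E
```

```text
[491.875316    80.89302902 240.10735981]
[-8.370e-02 -3.685e-01 -1.000e-04] [ 0.27  0.11 97.51]
```

Emit:
send_rows(
  series=[-0.084,-0.3685,0,0,0,97.5,0.0854,-0.084,-0.3685,0,0,0,97.5,0.0854,-0.084,-0.3685,0,0,0,97.5,0.0854,-0.084,-0.3685,0,0,0,97.5,0.0854,-0.084,-0.3685,0,0,0,97.5,0.0854,-0.084,-0.3685,0,0,0,97.5,0.0854,-0.084,-0.3685,0,0,0,97.5,0.0854,-0.084,-0.3685,0,0,0,97.5,0.0854,-0.084,-0.3685,0,0,0,97.5,0.0854,-0.084,-0.3685,0,0,0,97.5,0.0854,-0.084,-0.3685,0,0,0,97.5,0.0854,-0.084,-0.3685,0,0,0,97.5,0.0854,-0.084,-0.3685,0,0,0,97.5,0.0854,-0.084,-0.3685,0,0,0,97.5,0.0854,-0.084,-0.3685,0,0,0,97.5,0.0854,-0.084,-0.3685,0,0,0,97.5,0.0854,-0.084,-0.3685,0,0,0,97.5,0.0854],
)

```text
time: 6.25
tcp_pos: [552.0, -291.8, 237.0]
ee_rot: [[0.188, 0.982, -0.001], [0.982, -0.188, 0.002], [0.002, -0.001, -1.0]]
wrist_force: [-0.5, -0.1, 0.3]
width: 1.0
grip_force: 0.0
```

```bash
cat > m.py <<'E'
from h import *
f=grab('wrist');s=f['s'];print(s['tcp_pos'],s['width'])
P=cloud(f,True);H,S,V=cv2.split(cv2.cvtColor(f['img'],cv2.COLOR_BGR2HSV))
red=((H<8)|(H>172))&(S>150)&(V>50)&(np.hypot(P[...,0]-553,P[...,1]+292)<80)
print(red.sum(),np.nanpercentile(P[red][:,2],[5,50,95]))
for lo,hi in((15,27),(43,54)):
    q=P[red&(P[...,2]>lo)&(P[...,2]<hi)]
    if len(q)>8: print(len(q),np.median(q[:,2]),cv2.minAreaRect(q[:,:2].astype(np.float32)))
cv2.imwrite('pics/w2.png',cv2.resize(f['img'],(640,480)))
E
python3 m.py
```

```text
[ 551.98344865 -291.75348986  236.96684359] 1.0001518495786101
277 [19.67283374 20.88655636 49.19021913]
215 20.60979125956419 ((555.9266967773438, -277.4813537597656), (48.36267852783203, 43.43922424316406), 76.43406677246094)
62 48.88563113032325 ((556.4880981445312, -280.4247741699219), (17.19595718383789, 8.836738586425781), 79.20222473144531)
```

View pics/w2.png

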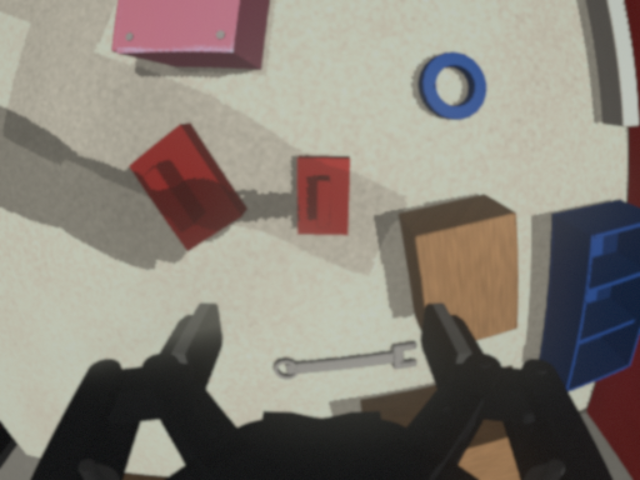

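The small cover is fully visible at (323,195), square to the gripper and partly in shadow. I measure it again by height alone.

```bash
python3 - <<'E'
from h import *
f=load('wrist');P=cloud(f,True)
for lo,hi in((12,27),(42,54)):
    m=(P[...,2]>lo)&(P[...,2]<hi)&(np.hypot(P[...,0]-553,P[...,1]+292)<55)
    q=P[m];r=cv2.minAreaRect(q[:,:2].astype(np.float32));print(len(q),np.median(q[:,2]),r,q[:,:2].mean(0))
plan([553,-292,130],79)
E
```

```text
2114 20.695698412480994 ((553.3619995117188, -290.4626159667969), (75.81724548339844, 50.32599639892578), 78.50467681884766) [ 554.06429314 -287.68604481]
428 48.58407835736281 ((553.5990600585938, -290.1897888183594), (44.578617095947266, 11.317447662353516), 79.02405548095703) [ 553.62182345 -289.30639618]
[-0.0003  0.0011  0.1072] [-0.05 -0.09  0.16]
```

```bash
python3 - <<'E'
from h import *
plan([553.5,-290.3,35],78.8)
E
```

```text
[0.0014 0.0013 0.2022] [-0.05 -0.09  0.36]
```

Emit:
send_rows(
  series=[0.001,0.001,0.04,0,0,0.3,0.05,0.001,0.001,0.08,0,0,0.3,0.05,0.001,0.001,0.12,0,0,0.3,0.05,0.001,0.001,0.15,0,0,0.3,0.05,0.001,0.001,0.17,0,0,0.3,0.05,0.001,0.001,0.185,0,0,0.3,0.05,0.001,0.001,0.185,0,0,0.3,0.05,0.001,0.001,0.185,0,0,0.3,0.05,0.001,0.001,0.185,0,0,0.3,0.05],
)

```text
time: 7.05
tcp_pos: [553.8, -291.0, 53.9]
ee_rot: [[0.195, 0.981, 0.001], [0.981, -0.195, 0.0], [0.001, 0.001, -1.0]]
wrist_force: [0.3, -0.7, -0.1]
width: 0.585
grip_force: 0.0
```

```bash
python3 - <<'E'
from h import *
plan([553.5,-290.3,35],78.8)
E
```

```text
[ 0.0006 -0.0005  0.0189] [ 0.07 -0.04 -0.03]
```

Emit:
send_rows(
  series=[0.0005,-0.0005,0.01,0,0,0,0.05,0.0005,-0.0005,0.0185,0,0,0,0.05,0.0005,-0.0005,0.0185,0,0,0,0.05,0.0005,-0.0005,0.0185,0,0,0,0,0.0005,-0.0005,0.0185,0,0,0,0,0.0005,-0.0005,0.0185,0,0,0,0,0.0005,-0.0005,0.0185,0,0,0,0,0.0005,-0.0005,0.0185,0,0,0,0,0.0005,-0.0005,0.0185,0,0,0,0,0.0005,-0.0005,0.0185,0,0,0,0,0.0005,-0.0005,0.0185,0,0,0,0],
  force=80,
)

```text
time: 7.97
tcp_pos: [553.2, -290.2, 34.8]
ee_rot: [[0.195, 0.981, 0.001], [0.981, -0.195, 0.001], [0.001, 0.001, -1.0]]
wrist_force: [-0.2, -0.1, 6.1]
width: 0.126
grip_force: 78.6
```

Emit:
send_rows(
  series=[0,0,-0.015,0,0,0,0,0,0,-0.04,0,0,0,0,0,0,-0.08,0,0,0,0,0,0,-0.12,0,0,0,0,0,0,-0.16,0,0,0,0,0,0,-0.19,0,0,0,0,0,0,-0.205,0,0,0,0,0,0,-0.205,0,0,0,0,0,0,-0.205,0,0,0,0],
)

```text
time: 8.72
tcp_pos: [553.0, -290.3, 239.5]
ee_rot: [[0.195, 0.981, 0.001], [0.981, -0.195, 0.001], [0.001, 0.001, -1.0]]
wrist_force: [0.3, -0.0, -1.5]
width: 0.121
grip_force: 78.1
```

```bash
python3 - <<'E'
from h import *
s=monitor.read_state();print(s['tcp_pos'],s['width'],s['wrist_force'])
plan([616,17,240],86.5)
E
```

```text
[ 552.95184622 -290.32516025  239.4633431 ] 0.12119097009153758 [ 0.28786676 -0.04485596 -1.51254513]
[ 3.137e-01  1.800e-03 -3.000e-04] [ 0.05 -0.04 -7.77]
```

Emit:
send_rows(
  series=[0.03,0,0,0,0,-1,0,0.07,0,0,0,0,-2,0,0.11,0.001,0,0,0,-3,0,0.15,0.001,0,0,0,-4,0,0.19,0.001,0,0,0,-5,0,0.23,0.002,0,0,0,-6,0,0.265,0.002,0,0,0,-7,0,0.295,0.002,0,0,0,-7.8,0,0.314,0.002,0,0,0,-7.8,0,0.314,0.002,0,0,0,-7.8,0,0.314,0.002,0,0,0,-7.8,0,0.314,0.002,0,0,0,-7.8,0],
)

```text
time: 9.72
tcp_pos: [615.7, 16.8, 238.3]
ee_rot: [[0.061, 0.998, -0.002], [0.998, -0.061, 0.001], [0.001, -0.002, -1.0]]
wrist_force: [0.3, 0.1, -0.7]
width: 0.127
grip_force: 78.0
```

```bash
python3 - <<'E'
from h import *
f=grab('wrist');P=cloud(f,True);s=f['s'];print(s['tcp_pos'],s['width'])
def rr(q): return np.round(cv2.minAreaRect(q[:,:2].astype(np.float32))[0],1),np.round(cv2.minAreaRect(q[:,:2].astype(np.float32))[1],1),cv2.minAreaRect(q[:,:2].astype(np.float32))[2],len(q),np.median(q[:,2])
d=np.hypot(P[...,0]-623,P[...,1]-127)
print('block',rr(P[(P[...,2]>132.5)&(P[...,2]<141)&(d<45)]))
m=(P[...,2]>114)&(P[...,2]<126)&(d<115)
print('top',rr(P[m]))
# held cover in tool frame
R=np.array(s['ee_rot']);Q=(P-s['tcp_pos'])@R
m=(Q[...,2]>5)&(Q[...,2]<25)&(abs(Q[...,0])<60)&(abs(Q[...,1])<45)
print('cover tool',m.sum(),rr(Q[m]))
cv2.imwrite('pics/w3.png',cv2.resize(f['img'],(640,480)))
E
```

```text
[615.73302165  16.82384084 238.27115019] 0.1266163577673912
block (array([623.5, 129.5]), array([66.6, 40.2]), 87.81056213378906, 3775, np.float64(136.01806940087533))
top (array([618.8, 115.8]), array([131.8,  98.9]), 87.22406005859375, 13249, np.float64(119.61254081381216))
cover tool 5627 (array([10.8,  0.4]), array([55.4, 50.5]), 0.22350075840950012, 5627, np.float64(14.192901866582675))
```

View pics/w3.png

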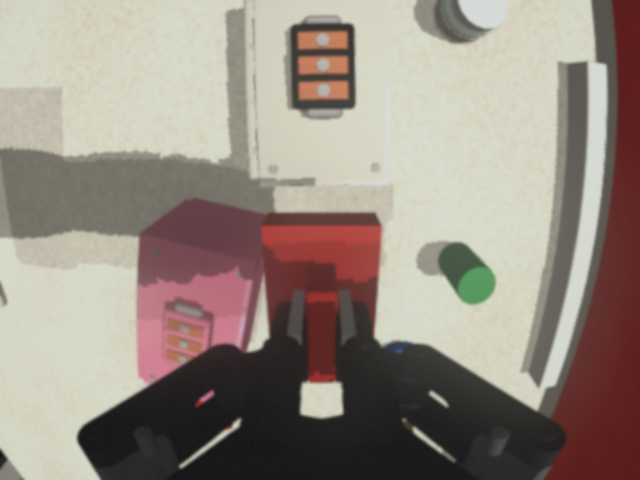

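The block is clearly seen at (322,65), measured at (623.5, 129.5) with 66.6 x 40.2 matching the given size plus noses. The cover is held centred and square. I move above the seat.

```bash
python3 - <<'E'
from h import *
plan([623.1,129.1,188],87.4)
E
```

```text
[0.1129 0.0004 0.0508] [-0.09 -0.06 -0.92]
```

Emit:
send_rows(
  series=[0.03,0,0,-0.1,0,-0.9,0,0.06,0,0,-0.1,0,-0.9,0,0.09,0,0.01,-0.1,0,-0.9,0,0.113,0,0.03,-0.1,0,-0.9,0,0.113,0,0.05,-0.1,0,-0.9,0,0.113,0,0.05,-0.1,0,-0.9,0,0.113,0,0.05,-0.1,0,-0.9,0,0.113,0,0.05,-0.1,0,-0.9,0,0.113,0,0.05,-0.1,0,-0.9,0],
)

```text
time: 10.52
tcp_pos: [623.7, 128.9, 191.3]
ee_rot: [[0.047, 0.999, 0.004], [0.999, -0.047, 0.001], [0.001, 0.004, -1.0]]
wrist_force: [-0.7, 0.4, -0.4]
width: 0.123
grip_force: 78.1
```

```bash
python3 - <<'E'
from h import *
plan([623.1,129.1,170],87.4)
f=grab('wrist');P=cloud(f,True);s=f['s']
cov=(P[...,2]>160)&(P[...,2]<182)&(np.hypot(P[...,0]-623,P[...,1]-129)<60)
q=P[cov];print(cv2.minAreaRect(q[:,:2].astype(np.float32)),np.percentile(q[:,2],[5,50,95]))
f=grab('scene');P=cloud(f)
cov=(P[...,2]>160)&(P[...,2]<182)&(np.hypot(P[...,0]-623,P[...,1]-129)<60);q=P[cov];print(cv2.minAreaRect(q[:,:2].astype(np.float32)),len(q))
E
```

```text
[ 0.0001 -0.0007  0.0213] [ 0.22 -0.08 -0.07]
((624.6641235351562, 139.04148864746094), (56.131019592285156, 50.39618682861328), 87.5484619140625) [166.67421945 177.03135052 178.12612221]
((625.6029052734375, 130.03048706054688), (74.79331970214844, 52.643062591552734), 87.23448181152344) 271
```

Emit:
send_rows(
  series=[0,-0.0006,0.005,0.2,0,0,0,0,-0.0006,0.01,0.2,0,0,0,0,-0.0006,0.015,0.2,0,0,0,0,-0.0006,0.02,0.2,0,0,0,0,-0.0006,0.0235,0.2,0,0,0,0,-0.0006,0.0235,0.2,0,0,0],
)

```text
time: 11.12
tcp_pos: [622.4, 130.1, 166.0]
ee_rot: [[0.045, 0.999, -0.002], [0.999, -0.045, 0.001], [0.001, -0.002, -1.0]]
wrist_force: [0.2, -0.7, 0.4]
width: 0.123
grip_force: 78.2
```

Emit:
send_rows(
  series=[0,0,0.002,0,0,0,0,0,0,0.004,0,0,0,0,0,0,0.006,0,0,0,0,0,0,0.008,0,0,0,0,0,0,0.01,0,0,0,0,0,0,0.011,0,0,0,0,0,0,0.011,0,0,0,0],
  force=110,
)

```text
time: 11.7
tcp_pos: [622.3, 130.2, 154.9]
ee_rot: [[0.045, 0.999, -0.002], [0.999, -0.045, 0.001], [0.001, -0.002, -1.0]]
wrist_force: [-0.0, -0.8, -0.2]
width: 0.114
grip_force: 110.1
```

Emit:
send_rows(
  series=[0,0,0.001,0,0,0,0,0,0,0.002,0,0,0,0,0,0,0.003,0,0,0,0,0,0,0.003,0,0,0,0],
)

```text
time: 12.03
tcp_pos: [622.3, 130.2, 154.9]
ee_rot: [[0.045, 0.999, 0.001], [0.999, -0.045, 0.001], [0.001, 0.001, -1.0]]
wrist_force: [-7.9, -1.8, 20.8]
width: 0.116
grip_force: 113.4
```

Emit:
send_rows(
  series=[0,0,0.001,0,0,0,0,0,0,0.001,0,0,0,0,0,0,0.001,0,0,0,0,0,0,0.001,0,0,0,0,0,0,0.001,0,0,0,0],
)

```text
time: 12.45
tcp_pos: [622.3, 130.2, 154.8]
ee_rot: [[0.045, 0.999, 0.002], [0.999, -0.045, 0.001], [0.001, 0.002, -1.0]]
wrist_force: [-10.3, -1.9, 27.6]
width: 0.113
grip_force: 114.4
```

```bash
python3 - <<'E'
from h import *
f=grab('wrist');P=cloud(f,True);s=f['s'];print(s['tcp_pos'],s['wrist_force'],s['grip_force'])
q=P[(P[...,2]>130)&(P[...,2]<146)&(np.hypot(P[...,0]-623,P[...,1]-129)<60)];print('cover',cv2.minAreaRect(q[:,:2].astype(np.float32)),np.percentile(q[:,2],[20,50,80]))
b=(P[...,:2]-[623.5,129.5])@np.array([[np.cos(-.045),-np.sin(-.045)],[np.sin(-.045),np.cos(-.045)]])
m=(P[...,2]>105)&(P[...,2]<123)
for y in range(-70,80,20):
    k=m&(abs(b[...,1]-y)<10)&(b[...,0]<-20)&(b[...,0]>-120)
    if k.sum(): print(y,k.sum(),b[k][:,0].min().round(1),end=' | ')
cv2.imwrite('pics/w4.png',cv2.resize(f['img'],(640,480)))
E
```

```text
[622.32104909 130.21774114 154.82030937] [-10.31952008  -1.88009516  27.61632689] 114.36904907226562
cover ((623.09375, 140.13638305664062), (56.493751525878906, 50.74844741821289), 87.69593048095703) [139.98183665 140.61316346 141.14376519]
-50 38 -48.3 | -30 717 -53.4 | -10 871 -53.2 | 10 992 -52.8 | 30 1203 -53.1 | 50 1759 -53.1 | 70 1832 -52.9 |
```

View pics/w4.png

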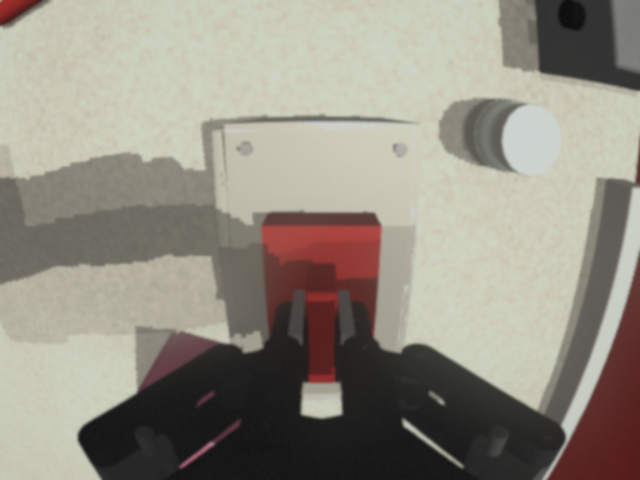

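The cover sits at (322,290) with its top at 140.6 (141 expected when home) and is square. The door face reads flush at −53 all along, and the press is about 28 N. I hand the job in.

```bash
python3 -c "
from workcell import workorder
print(workorder.job_done())"
```

```text
the job is handed in; nothing more can be done
None
```

The door is shut on its catch, the small red cover is snapped home over the terminal block and held down with about 28 N, and I handed the job in at about 12.5 s; the hand-in call gave no verdict.

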